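# Open the marble bin for trade

### The job

Open the covered bay of the tilted marble bin: squeeze the cover's yellow release tab inward towards the black ridge, swing the cover's lower edge up by about 25 degrees or more while its upper edge stays tucked under the frame, then draw the cover out. Lay the whole cover flat on the grey mat, outside up, without dropping it, and let go. Leave the ashtray, the shot glass and the jug where they stand.

Things in the scene. Friction and masses are not known exactly. Their poses are not given: they have to be found in the camera images.
- cover_grip (a point): Pinch point between the cover's two 36 mm high flanges (yellow tab, black ridge); their middle when the tab is pressed home. Axes of the cover: x up the slope, y across, z out of its face. 22 mm above the plate's underside, 14 mm below the flange tops, 23 mm from the plate's centre towards -x. Frame lips end 13 mm below it (along z); the lower lip begins 34 mm towards -x.
- cover_center (a point): Centre of the snap-in cover: orange plate 110 (x) x 120 (y) x 4 mm, 150 g (varies), axes as cover_grip. At the start it sits in the bin, tilted 32 degrees, facing the robot side. Two lugs stick out 10 mm at its +x (upper) edge, the tab's tooth 6 mm at its -x (lower) edge; underside flat.
- black_ridge (a point): Upper (far) face of the fixed black ridge, at mid height: 8 mm thick, 40 mm wide. 17 mm from cover_grip towards +x; axes as cover_grip.
- tab_face (a point): Lower (outer) face of the yellow release tab, at mid height: 8 mm thick, 28 mm wide; moves with the tab. From cover_grip it lies 27 mm towards -x released, 17 mm pressed home: the pinch over tab and ridge is 44 mm wide released, 34 mm pressed.
- tab (a joint): Travel of the yellow release tab in the cover, m: 0 sprung out (latched), 0.010 fully in. Slides along the cover's +x (up the slope) against a spring of 2 N rising to 6 N. Its tooth is caught under the frame's lower lip, free of it from 0.007 on; keep it pressed until the lower edge is out. On release it springs back.
- cover_top_edge (a point): Middle of the cover's upper edge (+x edge, on the outer face), same axes; 2 to 4 mm from lip_edge while the cover is tucked in.
- lip_edge (a point): Point on the bin: middle of the inner edge of the upper lip, under which the cover's two lugs are tucked 8 mm deep. The cover pivots about this edge; the axis is level and runs across the bin (along y of this point). Axes of the bin: x away from the robot side, y across, z up.
- bin: Tilted blue marble bin, fixed, about 160 x 240 mm, 145 mm high; origin on the shelf under its middle, x away from the robot side, y across. The covered bay is centred 40 mm towards -y, an open bay of green marbles lies on the +y side.
- mat: Grey felt mat, fixed, 200 x 200 x 4 mm; origin at the centre of its underside, which lies on the shelf (top 4 mm up).
- ashtray: Bystander: black bakelite ashtray, 120 mm across, 30 mm high; origin under its centre.
- shot_glass: Bystander: chrome shot glass, 48 mm across, 60 mm high; origin under its centre.
- jug: Bystander: clay jug, 100 mm across with a handle to 75 mm from its axis towards +y, 125 mm high; origin under its centre.
There are look-alikes about, which are no part of the job. There is more than one size of the part that bears cover_grip; the job needs the larger.

How it is judged (in metres and radians):
On the way, in this order (a step that is already met when the one before it is completed fails the run):
1. the release tab is pressed in by at least 6 mm while the cover still sits in its frame (value of joint tab above 0.006 m and angle between cover_center's own z axis and vertical above 0.48 rad and distance between cover_top_edge and lip_edge below 0.01 m), for 0.05 s.
2. the cover's lower edge is swung up by at least about 17 degrees (cover within 15 degrees of level) with its upper edge still within 14 mm of the lip (angle between cover_center's own z axis and vertical below 0.26 rad and distance between cover_top_edge and lip_edge below 0.014 m), for 0.05 s.
At the end, for the whole second after the job is handed in: The cover lies at rest and flat (within 5 degrees), outside up, on the grey mat with its centre within 47 mm of the mat's centre along each side of the mat, and is let go (x of cover_center in the frame of mat between -0.047 and 0.047 m and y of cover_center in the frame of mat between -0.047 and 0.047 m and height (world z) of cover_center below 0.012 m and angle between cover_center's own z axis and vertical below 0.09 rad and linear speed of cover below 0.02 m/s); the robot touches nothing.
It fails at once if the cover falls: it moves faster than 0.55 m/s while no finger touches it (linear speed of cover above 0.55 m/s and contact force between the fingers and cover below 0.1 N).
It fails at once if a bystander is moved by more than 15 mm (distance of any of ashtray, shot_glass, jug from where it was at the start of the episode above 0.015 m).
It also fails if it takes over 40 s, if anything falls off the work surface, if the arm or the gripper's body presses on something with over 40 N, if the wrist force passes 120 N, or if a joint passes its speed limit or range.

### The arm

A 7-joint arm with a two-finger parallel gripper is mounted at the origin on the work surface. World frame = base frame: x ahead of the robot, y to its left, z up, the work surface at z = 0. Lengths are in mm, angles in rad, forces in N, time in s.
With the tool pointing down it reaches from about 425 to 950 mm from the base axis. Payload 4.7 kg.
Tool frame: the origin (TCP) lies at the very end of the fingers, on their centre line; the grasp point (between the pads) lies 19 mm behind it (bot.pinch_z is the distance from the TCP to the grasp point, in mm); z points along the fingers, y is the line along which they close (so a half turn about z gives the same grasp; the last joint's range is limited). The gripper opens to 87 mm and grips with 3 to 60 N. Pads are 19 mm wide; open, the fingers measure 117 mm over their backs; the gripper's body (75 mm by 190 mm) begins 51 mm behind the grasp point.
Start: joints at [-1.297, 0.469, -0.049, 1.532, 0.024, 1.141, -0.082], TCP at [201.24, 644.323, 222.573] pointing down, gripper open.
Joint ranges: [-2.59, 2.59], [-0.33, 1.99], [-1.39, 1.29], [0.1, 2.45], [-1.04, 4.18], [0.21, 1.99], [-2.66, 2.66]. Speed limits (rad/s): [2.57, 2.57, 3.14, 3.14, 3.14, 3.14, 3.14].

### API

Orientations are given as a rotation vector (axis times angle).
In Python, from station import bot gives the robot as it stands. The module is installed in compiled form; this text tells all that it offers.
- The arm moves only by the tool step_arm, never from a script. Its argument "commands" is text: rows parted by semicolons, each of 5 numbers parted by spaces: the opening, from 0 (shut) to 1 (fully open), then the shift along the tool's x, y, z each as a share of 100 mm, from -1 to 1, then the turn about the tool's z as a share of 360 degrees, from -1 to 1. In form: gripper tx ty tz yaw; .... A call has 1 to 8 rows; each row is the pose to reach, as a shift and turn from the pose commanded when the call began, along the tool's axes at that moment, turning the shorter way round; what a row does not reach only later rows make up. A row lasts 1/10 s, in which the tool goes at most 50 mm and 8.59 degrees, less where a joint would pass 70% of its speed; a pose out of reach is approached as far as the arm can. A call with a number of a shift or a turn outside -1 to 1 is refused whole. A call with a gripper value outside its range is refused whole. The fingers move at their own pace and stop on an object; "newtons" is the grip in N (left out, the last holds). Time passes only in rows, so rows that repeat a pose let the fingers close. It gives the time, the measured TCP pose, the force, the opening and the grip force at its end, in the units of the state.
- bot.state(): the state, without advancing time (a new reading comes with each control period).
- bot.snapshot(name): name is "side" or "top" or "wrist"; returns (picture, depth): 400x640x3 uint8, red, green, blue; 400x640 float32, mm along the optical axis (not along the pixel's ray), 0 where there is no reading.
- bot.camera_info(name): a dict with "vertical_fov" (degrees; the focal length in pixels is half the picture's height over the tangent of half this angle, whatever the lens; pixels are square), "cx", "cy" (the principal point, pixels), "rvec" (rotation vector, rad) and "tvec" (3), from world to camera coordinates, as OpenCV has them. Camera axes: x right, y down, z forward; pixel columns grow to the right and rows downward; lengths in mm; the calibration is good to about 2 mm. A picture is of the moment at which its call begins: read the wrist's pose just before it. camera_info takes no time and is no camera call; for the wrist camera it gives the pose at the moment of the call.
- bot.finish_job(): hands the job in; it is judged then, once.
The state is a dict: "t": time; "qpos": joint angles; "qd": joint speeds; "effort": joint torques, N m; "ee_pos": TCP position; "tool_rot": TCP orientation; "ft_force": force on the tool from outside, world axes, zero at the start; "ft_torque": the same for the moment, N m; "opening": finger opening in mm; "finger_force": force on a finger pad.
Only numpy, scipy, OpenCV 4.12 (cv2) and the standard library are available. Lean on these libraries where they do the work, as an engineer would, in place of code of your own. Each camera call takes 0.05 s, during which the arm holds its last target. There are 200 camera calls.

## Working session

There is one attempt and no reset: what is moved stays moved. The work goes in short steps, Python scripts to look and compute and a tool call to move; the robot and the scene stay as the last step left them, time stands still between calls to the robot, and variables do not carry over. Pictures are saved under pics/ and viewed, at most 10 in all, crops included, and the job is handed in when it is done.

Besides the shell and the picture viewer there is one more tool, called after ">>>" as name(argument=value, ...) on one line, values as JSON. step_arm: Moves the arm, as the interface text tells. Shift numbers are shares of 100 mm and turn numbers shares of 360 degrees, none past 1 either way. Its arguments: {"type":"object","properties":{"commands":{"type":"string"},"newtons":{"type":"number"}},"required":["commands"]}

```bash
mkdir -p pics
cat > h.py <<'E'
import numpy as np, cv2
from scipy.spatial.transform import Rotation as R
from station import bot
def snap(n):
    ci=bot.camera_info(n); im,d=bot.snapshot(n)
    return im,d,ci
def world(d,ci):
    h,w=d.shape; f=h/2/np.tan(np.radians(ci['vertical_fov'])/2)
    u,v=np.meshgrid(np.arange(w),np.arange(h))
    P=np.stack([(u-ci['cx'])/f*d,(v-ci['cy'])/f*d,d],-1)
    Rm=R.from_rotvec(np.ravel(ci['rvec'])).as_matrix()
    return (P-np.ravel(ci['tvec']))@Rm
E
python3 - <<'E'
from h import *
ims=[]
for n in ('side','top'):
    im,d,ci=snap(n); np.savez('pics/%s0.npz'%n,im=im,d=d,P=world(d,ci))
    cv2.imwrite('pics/%s0.png'%n,im[...,::-1]); print(n,ci)
print(bot.state())
E
```

```text
side {'vertical_fov': 43.44271449944802, 'cx': 314.9837544688413, 'cy': 197.3931597835627, 'rvec': array([ 2.18758167, -0.1322972 ,  0.05525036]), 'tvec': array([-524.68945557,  129.83685296, 1209.45963214])}
top {'vertical_fov': 56.00847707624254, 'cx': 321.9496257239099, 'cy': 196.61549130209406, 'rvec': array([ 2.18906822, -2.13389783,  0.13140925]), 'tvec': array([-19.96160392, 547.28296075, 896.4899861 ])}
{'t': 0.1, 'qpos': array([-1.29688185,  0.46935198, -0.04858232,  1.53353934,  0.02410099,
        1.14100668, -0.0823005 ]), 'qd': array([ 4.38983319e-04, -2.89352028e-03,  8.62574368e-04, -3.98082419e-03,
       -3.47809428e-05,  1.59262686e-03, -4.40582155e-04]), 'effort': array([ 1.26806124e-03, -5.09168851e+01, -8.08949140e-02, -2.36827594e+01,
       -6.14442816e-02,  3.45003745e-02,  6.20122432e-05]), 'ee_pos': array([201.12809136, 643.78950826, 221.6251491 ]), 'tool_rot': array([-4.73788887e-01, -3.10546297e+00,  2.68402030e-03]), 'ft_force': array([0.05504952, 0.5271699 , 0.60434979]), 'ft_torque': array([-0.01393672,  0.00431916,  0.02181733]), 'finger_force': 0.0, 'opening': 86.83884419524007}
```

View pics/top0.png

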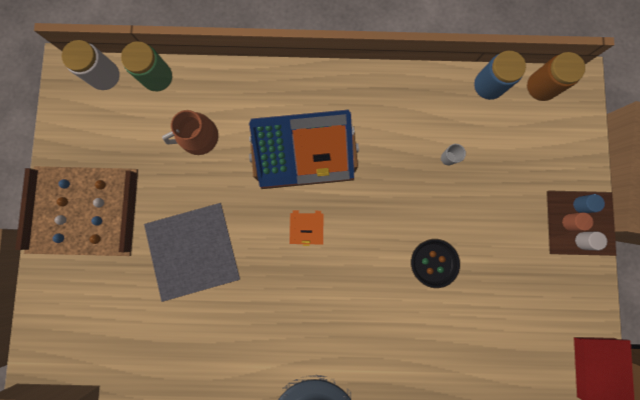

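View pics/side0.png

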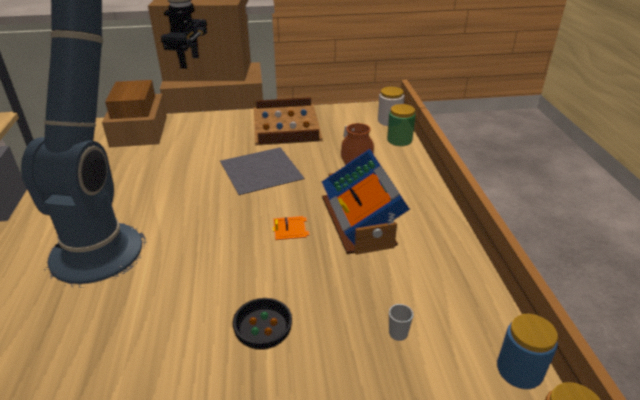

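The task's cover is the larger orange plate in the blue bin (top view 320,152). The small orange plate on the table (306,228) is the look-alike. Next I'll measure the bin, the mat and the fingertips, with one enlarged crop to confirm.

Run:
```python
from h import *
z=np.load('pics/top0.npz'); im,P=z['im'],z['P']
hsv=cv2.cvtColor(im,cv2.COLOR_RGB2HSV)
def box(m): 
    p=P[m]; return np.round(np.percentile(p,[1,50,99],axis=0),0).tolist(),m.sum()
win=np.zeros(im.shape[:2],bool); win[100:195,240:365]=1
o=(hsv[...,0]<14)&(hsv[...,1]>180)&(hsv[...,2]>150)&win
ys=(hsv[...,0]>=19)&(hsv[...,0]<32)&(hsv[...,1]>170)&(hsv[...,2]>120)&win
bl=(hsv[...,0]>100)&(hsv[...,0]<125)&(hsv[...,1]>140)&win
bk=(im.max(-1)<45)&win; bk[:, :295]=0; bk[:,345:]=0; bk[:125]=0
for n,m in dict(o=o,y=ys,b=bl,k=bk).items(): print(n,box(m))
p=P[o]; c=np.median(p,0); 
for _ in range(3):
    u,s,vt=np.linalg.svd(p-p.mean(0),full_matrices=False); n=vt[2]*np.sign(vt[2][2]); r=(p-p.mean(0))@n; p=p[abs(r)<3*np.median(abs(r))+.5]
print('plate n',n,p.mean(0),np.degrees(np.arccos(n[2])),'heading',np.degrees(np.arctan2(-n[1],-n[0])))
up=np.array([-n[0],-n[1],0]);up/=np.linalg.norm(up);ya=np.array([-up[1],up[0],0]);xa=np.cross(ya,n)
C=p.mean(0)
for nm,m in (('o',o),('y',ys),('k',bk)):
    q=P[m]-C; q=q@np.stack([xa,ya,n],1); print(nm,np.round(np.percentile(q,[1,25,50,75,99],axis=0),1).tolist())
# mat
g=np.zeros_like(win); g[195:310,135:250]=1
m=g&(hsv[...,1]<80)&(im.max(-1)<140)
r=cv2.minAreaRect(P[m][:,:2].astype(np.float32)); print('mat',r,np.median(P[m][:,2]))
cv2.imwrite('pics/crop.png',cv2.resize(im[95:260,235:375,::-1],None,fx=3.4,fy=3.4,interpolation=cv2.INTER_CUBIC))
w,d,ci=snap('wrist'); s=bot.state(); np.savez('pics/w0.npz',im=w,d=d,P=world(d,ci)); cv2.imwrite('pics/w0.png',w[...,::-1]); print(ci)
```

```text
Traceback (most recent call last):
IndexError: index -1 is out of bounds for axis 0 with size 0
```

```bash
cat > m.py <<'E'
from h import *
z=np.load('pics/top0.npz'); im,P=z['im'],z['P']
hsv=cv2.cvtColor(im,cv2.COLOR_RGB2HSV)
for v,u in ((150,310),(172,322),(157,321),(115,270),(228,310)): print((u,v),im[v,u],hsv[v,u],P[v,u].round())
win=np.zeros(im.shape[:2],bool); win[100:195,240:365]=1
o=(hsv[...,0]<14)&(hsv[...,1]>170)&(hsv[...,2]>150)&win
ys=(hsv[...,0]>=17)&(hsv[...,0]<32)&(hsv[...,1]>160)&(hsv[...,2]>110)&win
bk=(im.max(-1)<60)&win; bk[:, :305]=0; bk[:,338:]=0; bk[:145]=0;bk[166:]=0
print(o.sum(),ys.sum(),bk.sum())
p=P[o]
for _ in range(4):
    vt=np.linalg.svd(p-p.mean(0),full_matrices=False)[2]; n=vt[2]*np.sign(vt[2][2]); r=(p-p.mean(0))@n; p=p[abs(r)<3*np.median(abs(r))+.5]
print('plate n',n,p.mean(0),np.degrees(np.arccos(n[2])),'heading',np.degrees(np.arctan2(-n[1],-n[0])),len(p))
up=np.array([-n[0],-n[1],0]);up/=np.linalg.norm(up);ya=np.array([-up[1],up[0],0]);xa=np.cross(ya,n)
C=p.mean(0)
for nm,m in (('o',o),('y',ys),('k',bk)):
    q=P[m]-C; q=q@np.stack([xa,ya,n],1); print(nm,np.round(np.percentile(q,[1,25,50,75,99],axis=0),1).tolist())
    print(np.round(np.median(P[m],0)))
g=np.zeros_like(win); g[195:310,135:250]=1
m=g&(hsv[...,1]<80)&(im.max(-1)<140)
print('mat',cv2.minAreaRect(P[m][:,:2].astype(np.float32)),np.median(P[m][:,2]))
cv2.imwrite('pics/crop.png',cv2.resize(im[95:260,235:375,::-1],None,fx=3.4,fy=3.4,interpolation=cv2.INTER_CUBIC))
E
python3 m.py
python3 - <<'E'
from h import *
w,d,ci=snap('wrist'); np.savez('pics/w0.npz',im=w,d=d,P=world(d,ci)); cv2.imwrite('pics/w0.png',w[...,::-1]); print(ci)
E
```

```text
(310, 150) [139  68  29] [ 11 202 139] [648.  25.  98.]
(322, 172) [135 108  35] [ 22 189 135] [597.  -5. 101.]
(321, 157) [21 22 23] [105  22  23] [628.  -1. 118.]
(270, 115) [168 138  99] [ 17 105 168] [763. 135.   3.]
(310, 228) [169  84  37] [ 11 199 169] [471.  22.   1.]
0 85 103
{'vertical_fov': 69.7193060413132, 'cx': 321.66825874361393, 'cy': 198.4485690249511, 'rvec': array([-2.32994814, -1.71296412, -0.25420327]), 'tvec': array([-674.10448909,  -34.65312234,  390.72120325])}m.py:12: RuntimeWarning: Mean of empty slice.
  vt=np.linalg.svd(p-p.mean(0),full_matrices=False)[2]; n=vt[2]*np.sign(vt[2][2]); r=(p-p.mean(0))@n; p=p[abs(r)<3*np.median(abs(r))+.5]
  ret = um.true_divide(
Traceback (most recent call last):
  File "m.py", line 12, in <module>
    vt=np.linalg.svd(p-p.mean(0),full_matrices=False)[2]; n=vt[2]*np.sign(vt[2][2]); r=(p-p.mean(0))@n; p=p[abs(r)<3*np.median(abs(r))+.5]
                                                            ~~^^^
IndexError: index 2 is out of bounds for axis 0 with size 0
```

View pics/w0.png

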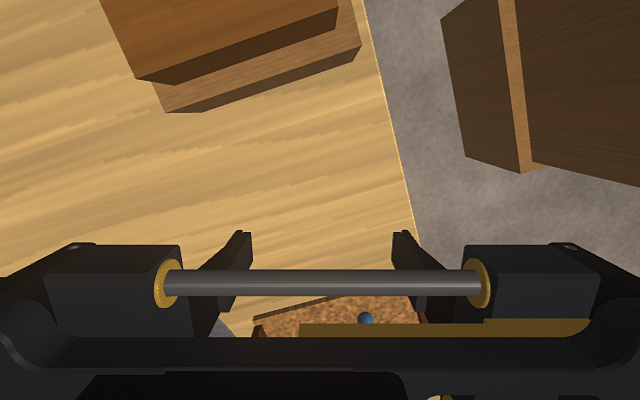

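The wrist view shows the two fingers at about (240,260) and (405,260), tapering towards the tips. I'll fix the colour threshold and measure the fingertip thickness from depth.

```bash
sed -i 's/>170)&(hsv\[...,2\]>150)&win/>170)\&(hsv[...,2]>95)\&win/' m.py; python3 m.py
python3 - <<'E'
from h import *
s=bot.state(); z=np.load('pics/w0.npz'); P=z['P']; T=R.from_rotvec(s['tool_rot'])
q=T.inv().apply((P-s['ee_pos']).reshape(-1,3)).reshape(P.shape)
for nm,sl in (('L',np.s_[225:320,190:258]),('R',np.s_[225:320,388:450])):
    a=q[sl].reshape(-1,3); a=a[(a[:,2]<5)&(abs(a[:,1])<75)&(abs(a[:,0])<40)]
    for z0 in range(-60,3,5):
        b=a[(a[:,2]>=z0)&(a[:,2]<z0+5)]
        if len(b)>3: print(nm,z0,len(b),np.round(np.r_[b.min(0)[:2],b.max(0)[:2]],1))
E
```

```text
(310, 150) [139  68  29] [ 11 202 139] [648.  25.  98.]
(322, 172) [135 108  35] [ 22 189 135] [597.  -5. 101.]
(321, 157) [21 22 23] [105  22  23] [628.  -1. 118.]
(270, 115) [168 138  99] [ 17 105 168] [763. 135.   3.]
(310, 228) [169  84  37] [ 11 199 169] [471.  22.   1.]
2074 85 103
plate n [-0.52633975 -0.06453645  0.84782163] [651.52128885   0.79199891  99.89250376] 32.024477352207654 heading 6.99035373605074 2010
o [[-57.6, -57.4, -3.4], [-28.8, -31.5, -1.0], [2.9, 0.4, 0.0], [27.4, 31.8, 1.0], [50.3, 57.3, 4.1]]
[654.   2. 101.]
y [[-54.1, -14.2, -0.3], [-49.0, -6.9, 13.5], [-47.1, -0.3, 27.0], [-46.5, 7.3, 31.5], [273.0, 20.6, 837.8]]
[597.  -7.  98.]
k [[-17.6, -17.7, 7.5], [-13.9, -8.9, 18.5], [-11.2, -0.9, 29.5], [-10.7, 9.2, 31.3], [-10.0, 17.3, 35.9]]
[628.  -4. 117.]
mat ((437.9931335449219, 214.3818359375), (201.17784118652344, 417.71356201171875), 17.49774742126465) 3.3916124638776215
L -60 140 [ -7.5 -49.2   7.3 -48. ]
L -55 107 [-10.9 -49.1   3.5 -48.1]
L -50 255 [-11.  -56.8  12.4 -43.5]
L -45 180 [ -9.7 -57.6  12.3 -43.5]
L -40 171 [ -9.8 -56.6  11.9 -43.6]
L -35 130 [  2.9 -55.3  11.9 -43.9]
L -30 160 [ -0.5 -54.3  12.1 -43.8]
L -25 152 [ -2.9 -53.4  12.1 -43.5]
L -20 143 [ -6.2 -53.1  11.7 -43.4]
L -15 134 [ -8.5 -52.8  12.  -43.6]
L -10 131 [ -9.5 -52.7  12.  -43.5]
L -5 119 [ -9.2 -52.7  11.7 -43.6]
L 0 18 [ -7.7 -52.7  10.9 -43.8]
R -60 124 [-7.3 47.3  7.2 48.6]
R -55 126 [-10.9  47.3   3.8  48.3]
R -50 247 [-11.5  42.7  12.   56.1]
R -45 189 [-9.4 42.7 12.1 57. ]
R -40 165 [-9.5 42.9 12.2 55.8]
R -35 125 [ 3.2 43.3 11.9 54.6]
R -30 160 [-0.2 43.1 11.7 53.7]
R -25 158 [-2.4 42.7 12.1 52.2]
R -20 147 [-6.5 42.7 12.  51.9]
R -15 130 [-8.5 42.8 11.9 52.1]
R -10 127 [-9.4 42.8 12.  51.9]
R -5 117 [-9.8 42.8 11.9 52.1]
R 0 18 [-7.1 43.  11.2 51.9]
```

View pics/crop.png

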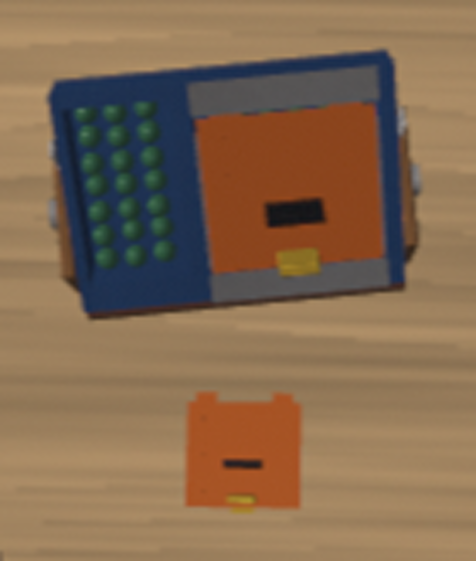

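Measurements agree with the given sizes:
- The plate tilt is 32.0° and the bay heading is 7.0°.
- The tab and ridge offsets match the sizes given.
- The fingertips are about 9 mm thick.

The tool only points down, so pinching over both flanges has no room on the tilted plate. Instead I'll grip the tab across its 28 mm width, push it up the slope, swing the cover up and draw it out, all with that one grasp.

>>> step_arm(commands="1 -0.48 -0.42 0 0;1 -0.96 -0.834 0 0;1 -0.96 -0.834 0 0")

```text
t: 0.45
ee_pos: [271.0, 532.1, 222.1]
tool_rot: [0.48, 3.103, -0.004]
ft_force: [0.3, 1.1, 0.6]
opening: 87.0
finger_force: 0.0
```

>>> step_arm(commands="1 -0.48 -0.42 0 0;1 -0.96 -0.834 0 0;1 -0.96 -0.834 0 0")

```text
t: 0.75
ee_pos: [337.3, 423.5, 222.4]
tool_rot: [0.481, 3.103, -0.003]
ft_force: [0.5, 1.4, 0.6]
opening: 86.8
finger_force: 0.0
```

Run:
```python
from h import *
z=np.load('pics/top0.npz'); im,P=z['im'],z['P']; hsv=cv2.cvtColor(im,cv2.COLOR_RGB2HSV)
print(im[252,192],hsv[252,192],P[252,192],P[300,192])
m=np.zeros(im.shape[:2],np.uint8); m[195:310,138:250]=1
m&=((hsv[...,1]<85)&(abs(P[...,2]-4)<8)).astype(np.uint8); m=cv2.morphologyEx(m,cv2.MORPH_OPEN,np.ones((5,5)))
pts=P[m>0][:,:2].astype(np.float32); print(m.sum(),cv2.minAreaRect(pts),pts.mean(0))
```

```text
[77 73 76] [158  13  77] [403.28706217 315.23206014   3.53557343] [285.68700255 309.01474967  -1.06492354]
6425 ((405.4746398925781, 318.8799743652344), (201.1063995361328, 201.46852111816406), 17.196290969848633) [403.9099 317.8972]
```

>>> step_arm(commands="1 -0.48 -0.42 0 0;1 -0.96 -0.834 0 0;1 -0.96 -0.834 0 0")

```text
t: 1.05
ee_pos: [403.6, 315.2, 222.5]
tool_rot: [0.482, 3.104, -0.002]
ft_force: [1.0, -0.2, -0.5]
opening: 86.9
finger_force: 0.0
```

>>> step_arm(commands="1 -0.48 -0.42 0 0;1 -0.96 -0.834 0 0;1 -0.96 -0.834 0 0")

```text
t: 1.35
ee_pos: [470.1, 206.9, 222.6]
tool_rot: [0.482, 3.103, -0.002]
ft_force: [0.5, 0.7, -0.2]
opening: 87.1
finger_force: 0.0
```

>>> step_arm(commands="1 -0.48 -0.42 0 0;1 -0.96 -0.834 0 0;1 -0.96 -0.834 0 0")

```text
t: 1.65
ee_pos: [536.6, 98.5, 222.6]
tool_rot: [0.482, 3.103, -0.002]
ft_force: [0.2, -0.2, 0.1]
opening: 86.9
finger_force: 0.0
```

>>> step_arm(commands="0.55 -0.48 -0.42 0 -0.02;0.55 -0.96 -0.834 0 -0.04;0.55 -0.96 -0.834 0 -0.068;0.55 -0.96 -0.834 0 -0.068;0.55 -0.96 -0.834 0 -0.068")

```text
t: 2.15
ee_pos: [601.5, -5.3, 222.0]
tool_rot: [0.192, -3.135, -0.001]
ft_force: [0.7, 0.2, -0.2]
opening: 54.9
finger_force: 0.0
```

```bash
cat > g.py <<'E'
from h import *
import sys
def go(t,hd=None):
    s=bot.state(); T=R.from_rotvec(s['tool_rot']); M=T.as_matrix()
    print('t',s['t'],'yhead',np.degrees(np.arctan2(M[1,1],M[0,1])),'tilt',np.degrees(np.arccos(-M[2,2])),'pos',s['ee_pos'].round(1),'q',s['qpos'].round(2))
    print('shift/100',((M.T@(np.array(t)-s['ee_pos']))/100).round(3),'force',s['ft_force'].round(1),s['opening'],s['finger_force'])
go([float(a) for a in sys.argv[1:4]])
E
python3 g.py 601.6 -5.3 80
python3 - <<'E'
from h import *
w,d,ci=snap('wrist'); np.savez('pics/w1.npz',im=w,d=d,P=world(d,ci)); cv2.imwrite('pics/w1.png',w[...,::-1])
E
```

```text
t 2.15 yhead 97.00850138706635 tilt 0.0746237477323737 pos [601.5  -5.3 222. ] q [-0.23  0.35  0.22  1.73 -0.09  1.07  1.71]
shift/100 [-2.00e-03 -1.00e-03  1.42e+00] force [ 0.7  0.2 -0.2] 54.89897965800328 0.0
```

View pics/w1.png

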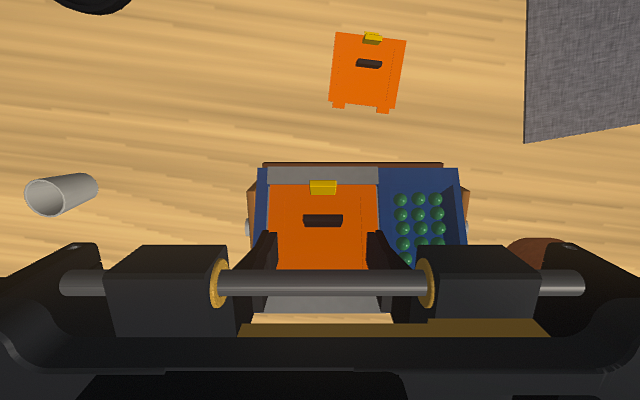

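The wrist view shows the covered bay in the middle, with the yellow tab at (323,187) and the ridge at (322,220). The small look-alike is at (370,70). I'll check the tab's position from this closer depth image.

Run:
```python
from h import *
z=np.load('pics/w1.npz'); im,P=z['im'],z['P']; hsv=cv2.cvtColor(im,cv2.COLOR_RGB2HSV)
G=np.array([619.5,-3.1,101]); h=np.radians(7);t=np.radians(32)
up=np.array([np.cos(h),np.sin(h),0]);ya=np.array([-up[1],up[0],0]);xa=up*np.cos(t)+np.array([0,0,np.sin(t)]);n=np.cross(xa,ya)
w=np.zeros(im.shape[:2],bool); w[175:232,295:350]=1
for nm,m in (('tab',w&(hsv[...,0]>19)&(hsv[...,0]<33)&(hsv[...,1]>150)),('ridge',w&(im.max(-1)<60)),('plate',w&(hsv[...,0]<14)&(hsv[...,1]>170))):
    q=(P[m]-G)@np.stack([xa,ya,n],1); print(nm,m.sum(),np.percentile(q,[2,25,50,75,98],axis=0).round(1).tolist())
```

```text
tab 394 [[-28.4, -11.8, -13.7], [-24.9, -5.7, -0.7], [-21.7, 1.5, 12.6], [-21.2, 7.7, 14.0], [-20.9, 14.3, 15.2]]
ridge 459 [[8.0, -17.3, -12.4], [10.4, -8.5, 5.7], [13.3, 0.4, 13.4], [14.7, 10.3, 14.2], [14.9, 19.2, 15.3]]
plate 1650 [[-32.1, -28.9, -19.3], [-19.1, -18.3, -18.3], [-10.1, 0.5, -17.8], [3.3, 19.5, -17.3], [19.1, 30.0, 12.6]]
```

>>> step_arm(commands="0.55 0.015 0.01 0.5 0;0.55 0.015 0.01 0.9 0;0.55 0.015 0.01 0.9 0")

```text
t: 2.5
ee_pos: [595.2, -1.9, 127.4]
tool_rot: [0.198, -3.123, -0.002]
ft_force: [-0.8, 0.9, 0.1]
opening: 47.9
finger_force: 0.0
```

>>> step_arm(commands="0.55 0 0 0.25 0;0.55 0 0 0.4 0;0.55 0 0 0.53 0;0.55 0 0 0.53 0")

```text
t: 2.9
ee_pos: [599.4, -3.7, 78.7]
tool_rot: [0.196, -3.133, -0.0]
ft_force: [-0.4, 0.6, -0.5]
opening: 47.8
finger_force: 0.0
```

```bash
python3 g.py 600 -4.4 79
python3 - <<'E'
from h import *
im,d,ci=snap('side'); cv2.imwrite('pics/s1.png',cv2.resize(im[120:280,270:470,::-1],None,fx=4,fy=3.7,interpolation=cv2.INTER_CUBIC))
E
```

```text
t 2.9 yhead 97.1607602023029 tilt 0.13237141343504194 pos [599.4  -3.7  78.7] q [-0.21  0.51  0.19  1.86 -0.13  0.79  1.75]
shift/100 [-0.005 -0.008 -0.003] force [-0.4  0.6 -0.5] 47.75034759980239 0.0
```

View pics/s1.png

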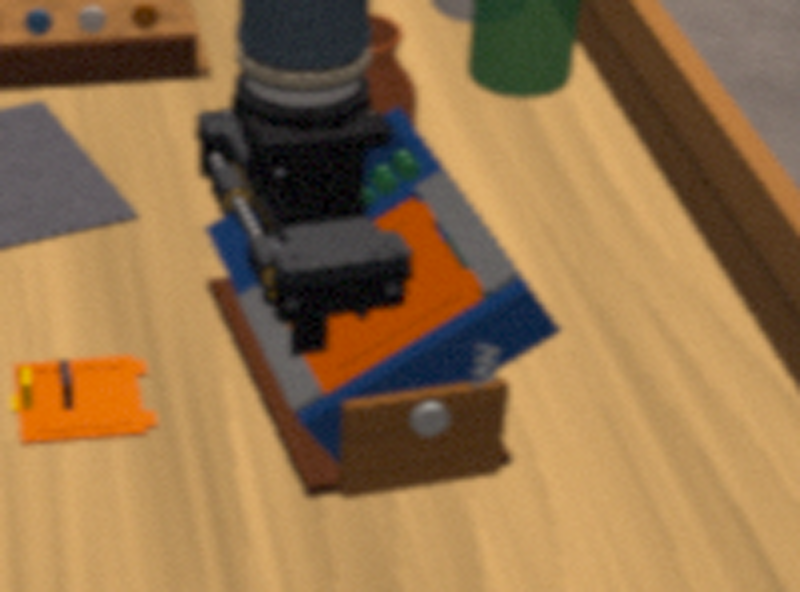

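The side view shows the fingers straddling the tab at about (310,330), just above the plate, with no contact force. Closing across the tab now.

>>> step_arm(commands="0.1 0 0 0 0;0.1 0 0 0 0;0.1 0 0 0 0;0.1 0 0 0 0;0.1 0 0 0 0", newtons=45)

```text
t: 3.45
ee_pos: [600.6, -4.3, 80.1]
tool_rot: [-0.195, 3.135, 0.0]
ft_force: [-0.5, -0.3, 2.6]
opening: 27.1
finger_force: 45.0
```

>>> step_arm(commands="0.1 -0.03 0 -0.02 0;0.1 -0.068 0 -0.042 0;0.1 -0.068 0 -0.042 0")

```text
t: 3.75
ee_pos: [605.9, -3.5, 83.5]
tool_rot: [0.195, -3.132, -0.0]
ft_force: [-4.8, -0.7, 2.6]
opening: 27.3
finger_force: 45.0
```

>>> step_arm(commands="0.1 -0.017 0 -0.01 0;0.1 -0.025 0 -0.016 0;0.1 -0.025 0 -0.016 0")

```text
t: 4.05
ee_pos: [608.3, -3.3, 85.0]
tool_rot: [0.195, -3.133, -0.0]
ft_force: [-5.3, -1.1, 2.5]
opening: 27.1
finger_force: 45.0
```

>>> step_arm(commands="0.1 -0.017 0 -0.01 0;0.1 -0.03 0 -0.019 0;0.1 -0.03 0 -0.019 0;0.1 -0.03 0 -0.019 0")

```text
t: 4.45
ee_pos: [610.6, -3.0, 86.4]
tool_rot: [0.195, -3.131, -0.0]
ft_force: [-6.0, -0.8, 0.7]
opening: 27.2
finger_force: 45.0
```

>>> step_arm(commands="0.1 0.02 0 -0.05 0;0.1 0.035 0 -0.1 0;0.1 0.045 0 -0.16 0;0.1 0.045 0 -0.16 0", newtons=35)

```text
t: 4.85
ee_pos: [607.8, -3.3, 103.9]
tool_rot: [-0.195, 3.135, 0.0]
ft_force: [-3.4, -0.4, -3.8]
opening: 27.5
finger_force: 35.0
```

```bash
cat > s.py <<'E'
from h import *
import sys
w,d,ci=snap('wrist'); P=world(d,ci); hsv=cv2.cvtColor(w,cv2.COLOR_RGB2HSV)
s=bot.state(); print(s['ee_pos'].round(1),s['ft_force'].round(1),s['opening'],s['finger_force'])
m=(hsv[...,0]<14)&(hsv[...,1]>190)&(hsv[...,2]>95)&(P[...,2]>(float(sys.argv[2]) if len(sys.argv)>2 else 55))
m=cv2.erode(m.astype(np.uint8),np.ones((5,5)))>0
p=P[m]; print(len(p))
for _ in range(5):
    c=p.mean(0);vt=np.linalg.svd(p-c,full_matrices=False)[2];n=vt[2]*np.sign(vt[2][2]);r=(p-c)@n;p=p[abs(r)<3*np.median(abs(r))+.5]
print('tilt',np.degrees(np.arccos(n[2])),'n',n.round(3),'c',c.round(1),'n pts',len(p),np.percentile(p,[1,99],axis=0).round(1).tolist())
cv2.imwrite('pics/%s.png'%sys.argv[1],w[...,::-1])
E
python3 s.py w2
```

```text
[607.7  -3.4 103.6] [-3.6 -0.7 -4.3] 27.592517681155474 34.99918456887826
1003
tilt 67.07734422468316 n [0.915 0.101 0.389] c [600.5  -2.5  91.5] n pts 980 [[591.0, -61.2, 87.8], [611.9, 53.5, 93.5]]
```

View pics/w2.png

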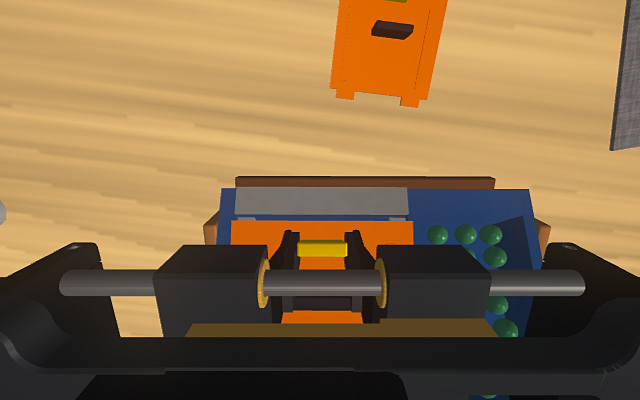

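The wrist view shows the tab held at (322,248). The cover's lower edge at (320,222) is clear of the grey lip at (320,200), and it is about 20 mm higher, so the latch is free. Continuing the arc.

>>> step_arm(commands="0.1 0.01 0 -0.08 0;0.1 0.015 0 -0.16 0;0.1 0.01 0 -0.24 0;0.1 0.005 0 -0.31 0;0.1 0.005 0 -0.31 0")

```text
t: 5.4
ee_pos: [608.5, -3.1, 135.9]
tool_rot: [-0.195, 3.133, 0.001]
ft_force: [-4.4, 0.2, -3.1]
opening: 27.3
finger_force: 35.0
```

```bash
python3 s.py w3
python3 - <<'E'
from h import *
im,d,ci=snap('side'); P=world(d,ci); hsv=cv2.cvtColor(im,cv2.COLOR_RGB2HSV)
m=(hsv[...,0]<14)&(hsv[...,1]>190)&(hsv[...,2]>95)&(P[...,2]>55); m[:, :320]=0
m=cv2.erode(m.astype(np.uint8),np.ones((3,3)))>0
p=P[m]
for _ in range(5):
    c=p.mean(0);vt=np.linalg.svd(p-c,full_matrices=False)[2];n=vt[2]*np.sign(vt[2][2]);r=(p-c)@n;p=p[abs(r)<3*np.median(abs(r))+.5]
print('side tilt',np.degrees(np.arccos(n[2])),n,c,len(p),np.percentile(p,[1,99],axis=0).round(1).tolist())
cv2.imwrite('pics/s2.png',cv2.resize(im[120:280,270:470,::-1],None,fx=4,fy=3.7,interpolation=cv2.INTER_CUBIC))
E
```

```text
[608.1  -3.2 135.2] [-3.8 -0.  -2.4] 27.450173210340974 34.99925494194031
858
tilt 3.0728604376783375 n [-0.053 -0.008  0.999] c [660.7   5.2 127. ] n pts 784 [[608.3, -21.6, 124.0], [672.5, 31.4, 128.5]]<stdin>:7: RuntimeWarning: Mean of empty slice.
  ret = um.true_divide(
Traceback (most recent call last):
IndexError: index 2 is out of bounds for axis 0 with size 0
```

Plate tilt is now about 3° with its upper edge still at lip height, and the tab spring is still pressing it there. Grip up, then draw it out level towards the robot.

>>> step_arm(commands="0.1 0 0 0 0;0.1 0.05 0 0 0;0.1 0.12 0 0 0;0.1 0.2 0 0 0;0.1 0.28 0 0 0;0.1 0.38 0 0 0;0.1 0.5 0 0 0;0.1 0.5 0 0 0", newtons=58)

```text
t: 6.3
ee_pos: [555.8, -10.0, 134.2]
tool_rot: [0.194, -3.134, -0.0]
ft_force: [0.1, 0.8, -1.2]
opening: 27.2
finger_force: 58.0
```

```bash
python3 s.py w4 75
```

```text
[557.1  -9.8 134.4] [ 0.7  0.8 -1.7] 26.912649198794607 57.99934923648834
887
tilt 3.316265788387067 n [-0.057 -0.009  0.998] c [569.7 -32.2 123.2] n pts 708 [[550.9, -67.8, 121.2], [615.9, 22.6, 126.9]]
```

View pics/w4.png

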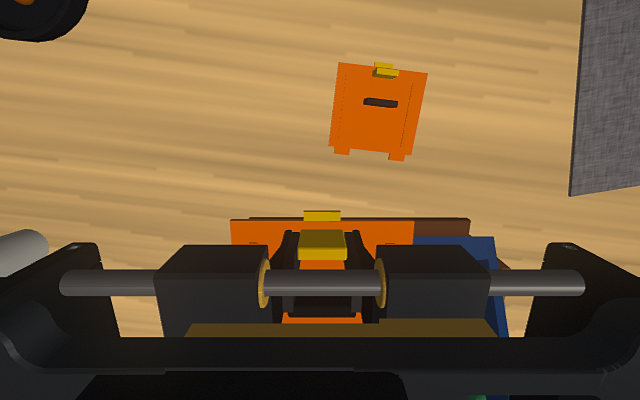

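The cover hangs level, with its plate edge at (320,222) and the tab between the fingers at (322,245), and it is clear of the lip. Lift, then go across to the mat.

>>> step_arm(commands="0.1 0.08 0 -0.1 0;0.1 0.2 0 -0.25 0;0.1 0.3 0 -0.42 0;0.1 0.4 0 -0.55 0;0.1 0.4 0 -0.6 0")

```text
t: 6.85
ee_pos: [518.0, -14.9, 196.2]
tool_rot: [-0.194, 3.133, 0.001]
ft_force: [0.3, -0.8, -2.2]
opening: 27.0
finger_force: 58.0
```

>>> step_arm(commands="0.1 0.05 0.1 0 0;0.1 0.12 0.3 0 0;0.1 0.2 0.55 0 0;0.1 0.29 0.86 0 0")

```text
t: 7.25
ee_pos: [478.1, 68.0, 193.6]
tool_rot: [0.193, -3.135, 0.0]
ft_force: [0.0, 0.5, -1.9]
opening: 27.3
finger_force: 58.0
```

>>> step_arm(commands="0.1 0.1 0.29 0 0;0.1 0.2 0.58 0 0;0.1 0.29 0.86 0 0")

```text
t: 7.55
ee_pos: [437.9, 150.9, 193.6]
tool_rot: [0.197, -3.134, -0.0]
ft_force: [1.0, -0.3, -1.8]
opening: 27.1
finger_force: 58.0
```

>>> step_arm(commands="0.1 0.1 0.29 0 0;0.1 0.2 0.58 0 0;0.1 0.29 0.86 0 0")

```text
t: 7.85
ee_pos: [398.3, 232.5, 193.6]
tool_rot: [0.197, -3.134, 0.0]
ft_force: [0.3, -0.6, -2.0]
opening: 27.3
finger_force: 58.0
```

>>> step_arm(commands="0.1 0.1 0.27 0 0;0.1 0.18 0.5 0 0;0.1 0.25 0.7 0 0;0.1 0.29 0.86 0 0;0.1 0.29 0.86 0 0;0.1 0.29 0.86 0 0")

```text
t: 8.45
ee_pos: [359.9, 312.3, 193.6]
tool_rot: [0.197, -3.135, 0.002]
ft_force: [-0.5, -0.0, -2.6]
opening: 27.2
finger_force: 58.0
```

```bash
python3 g.py 360 312.5 60; python3 s.py w5 75
python3 - <<'E'
from h import *
im,d,ci=snap('top'); P=world(d,ci); hsv=cv2.cvtColor(im,cv2.COLOR_RGB2HSV)
m=(hsv[...,0]<14)&(hsv[...,1]>180)&(hsv[...,2]>95)&(P[...,2]>90); m[:,280:]=0
p=P[m]; print(len(p),np.percentile(p,[1,50,99],axis=0).round(1).tolist())
if len(p)>50:
    print(cv2.minAreaRect(p[:,:2].astype(np.float32)))
cv2.imwrite('pics/t2.png',cv2.resize(im[150:330,100:300,::-1],None,fx=3,fy=3))
E
```

```text
t 8.45 yhead 97.19181262935251 tilt 0.07929630932067996 pos [359.9 312.3 193.6] q [-0.77  0.18 -0.04  2.02  0.01  0.94  0.88]
shift/100 [-0.002  0.003  1.336] force [-0.5 -0.  -2.6] 27.183916835393074 57.999279499053955
[360.3 311.7 193.8] [-0.  0. -2.] 27.10573035599661 57.999141812324524
1743
tilt 3.5270345288301317 n [-0.061 -0.008  0.998] c [359.2 302.2 181.9] n pts 1615 [[344.8, 254.9, 180.2], [380.8, 358.6, 184.0]]
1854 [[393.6, 258.4, 182.3], [428.9, 319.0, 186.3], [467.5, 378.3, 190.5]]
((408.2397766113281, 192.7569122314453), (384.869873046875, 106.2733383178711), 83.06102752685547)
```

View pics/t2.png

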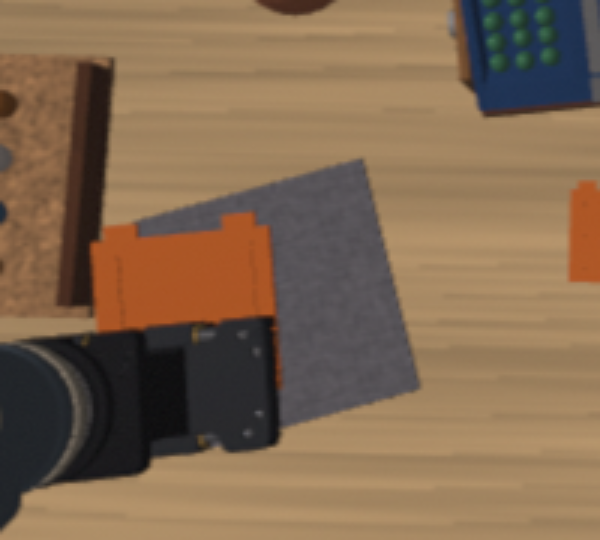

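The top view shows the cover held over the mat (the offset in the picture is parallax). In world coordinates its centre is about (404,318) against the mat at (405,319). Lowering.

>>> step_arm(commands="0.1 0 0 0.12 0;0.1 0 0 0.4 0;0.1 0 0 0.7 0;0.1 0 0 1 0")

```text
t: 8.95
ee_pos: [360.6, 311.5, 92.8]
tool_rot: [-0.193, 3.135, 0.0]
ft_force: [-0.2, 0.1, -1.3]
opening: 26.9
finger_force: 58.0
```

>>> step_arm(commands="0.1 0 0 0.25 0;0.1 0 0 0.45 0;0.1 0 0 0.58 0;0.1 0 0 0.66 0;0.1 0 0 0.66 0")

```text
t: 9.45
ee_pos: [359.9, 311.3, 27.0]
tool_rot: [0.194, -3.134, 0.003]
ft_force: [0.3, -0.7, -2.3]
opening: 27.7
finger_force: 58.0
```

>>> step_arm(commands="0.1 0 0 0.02 0;0.1 0 0 0.04 0;0.1 0 0 0.06 0;0.1 0 0 0.06 0;0.1 0 0 0.06 0")

```text
t: 9.95
ee_pos: [360.4, 312.5, 22.4]
tool_rot: [-0.195, 3.135, 0.001]
ft_force: [0.3, -0.4, -0.3]
opening: 27.1
finger_force: 58.0
```

>>> step_arm(commands="0.1 0 0 0.01 0;0.1 0 0 0.02 0;0.1 0 0 0.02 0", newtons=15)

```text
t: 10.25
ee_pos: [360.4, 312.5, 20.2]
tool_rot: [-0.195, 3.135, 0.0]
ft_force: [-0.2, -0.9, -2.4]
opening: 27.8
finger_force: 15.0
```

>>> step_arm(commands="0.28 0 0 0 0;0.32 0 0 0 0;0.36 0 0 0 0;0.42 0 0 0 0;0.5 0 0 0 0;0.5 0 0 0 0", newtons=5)

```text
t: 10.85
ee_pos: [360.4, 312.5, 20.3]
tool_rot: [-0.195, 3.135, 0.0]
ft_force: [-0.3, 0.3, 0.7]
opening: 41.3
finger_force: 0.0
```

>>> step_arm(commands="0.5 0 0 -0.1 0;0.5 0 0 -0.3 0;0.5 0 0 -0.6 0;0.5 0 0 -1 0;0.5 0 0 -1 0")

```text
t: 11.35
ee_pos: [363.0, 315.1, 125.5]
tool_rot: [-0.195, 3.127, 0.011]
ft_force: [1.1, 1.2, 1.0]
opening: 43.4
finger_force: 0.0
```

Run:
```python
from h import *
im,d,ci=snap('top'); P=world(d,ci); hsv=cv2.cvtColor(im,cv2.COLOR_RGB2HSV)
m=(hsv[...,0]<14)&(hsv[...,1]>180)&(hsv[...,2]>95)&(P[...,2]<60); m[:,280:]=0; m[:190]=0;m[:,:140]=0
p=P[m]; print(len(p),np.percentile(p,[1,50,99],axis=0).round(1).tolist())
c=p.mean(0);vt=np.linalg.svd(p-c,full_matrices=False)[2];print('tilt',np.degrees(np.arccos(abs(vt[2][2]))))
print(cv2.minAreaRect(p[:,:2].astype(np.float32)),bot.state()['ft_force'],bot.state()['opening'])
cv2.imwrite('pics/t3.png',cv2.resize(im[150:330,100:300,::-1],None,fx=3,fy=3))
```

```text
1390 [[355.7, 255.3, 3.6], [422.1, 301.8, 7.6], [466.2, 375.9, 11.7]]
tilt 0.23382048916298914
((406.8424377441406, 316.8854064941406), (116.75328826904297, 118.74312591552734), 6.874640464782715) [ 0.07821774 -0.27700284 -0.14640763] 43.725387147676976
```

View pics/t3.png

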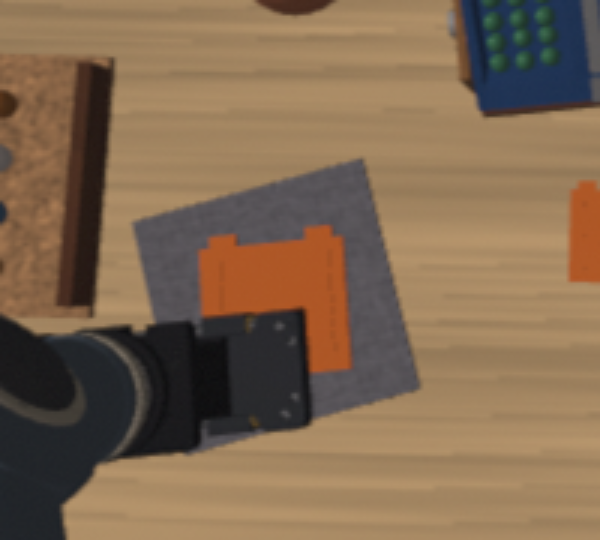

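The cover (crop 275,305) lies flat on the mat, outside up and fully inside its edges. Its centre is about (404,317) and the gripper is clear above it.

```bash
python3 -c "
from station import bot
print(bot.finish_job())"
```

```text
the job is handed in; nothing more can be done
None
```

The cover is unlatched, swung up, drawn out and lying flat, outside up, near the centre of the grey mat. It is let go and the job is handed in at about 11.5 s; the hand-in gave no verdict, and I did not re-measure the ashtray, shot glass and jug, which the planned path kept clear of.

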